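Pop a dishwasher tablet from its dispenser and stop it on the chute

TASK

With one finger of the open gripper press the tablet dispenser's key fully down, and with the other finger, waiting over the chute, stop the tablet that pops out before it slides off the chute's low end. Do not let the key up again: finish while still holding the key down with the tablet resting on the chute against the other finger. Do not touch the tablet before the key sends it out, never lift it, and leave the mug, the spoon and the spare tablet beside the dispenser where they are.

Things in the scene. Friction and masses are not known exactly. Their poses are not given: they have to be found in the camera images.
- dispenser: Fixed white plastic and steel tablet dispenser. Origin on the board under the lane, z up. Along its own +y axis (the lane) come the key (centre y = -18 mm), ejector plate, seat with the tablet, and chute to y = 110 mm. Other parts reach to x = 28 mm and y = -42 mm. A store box of spare tablets, 70 mm high, covers x = -79 to -29, y = -40 to 40 mm
- seat_edge (a point): Middle of the seat's edge, at the dispenser's y = 31 mm, 65 mm above the board; the chute starts here and falls straight at 26 degrees. Seat and chute are 40 mm wide inside with rails 8 mm high. A steel ejector plate behind the tablet (front face at y = 5 mm, top 76 mm above the board) moves 2 mm in +y for each mm of the key
- key_top (a point): Centre of the top of the key, a grey rectangular plate 38 mm across the lane (x) by 30 mm along it (y), with its top 63 mm above the board when up. Flat, open above; the walls around it are 50 mm high, below its lowest level
- key (a joint): Key travel in m: 0 up, 0.010 fully down on a hard stop. A spring resists with 1.8 N at the start to 4.8 N at the bottom and lifts it again. The tablet tips onto the chute at about 0.006
- tablet: White glossy dishwasher tablet, 36 mm (its x, across the lane) by 26 mm (its y, along the lane) by 20 mm high, about 30 g, slippery; origin at the centre of its underside. It starts loose on the dispenser's seat, its centre at the dispenser's y = 18.5 mm; once pushed onto the chute it slides down by itself in less than half a second
- chute_catch (a point): On the chute's floor, mid-lane, at the dispenser's y = 70 mm, 46 mm above the board: a good place for the stopping finger's inner face (60 to 85 mm will do). An upright finger there, its tip as low as the pressed key (53 mm above the board), clears the floor by 2 to 14 mm and blocks the tablet; so upright fingers 65 to 85 mm apart along the lane press and stop at one height
- chute_end (a point): Middle of the chute's open low edge, 26 mm above the board
- mug: White mug, 76 mm wide, 85 mm high, with a handle; loose, beyond the key's end of the dispenser. Origin under its centre
- spare: Another loose tablet of the same size lying on the board in front of the dispenser. Origin under its centre
- spoon: Spoon with a wooden handle and steel bowl, 150 mm long, lying across beyond the low end of the chute. Origin under its middle
Not all that is in view belongs to the job. What is shaped like the tablet but red is not meant.

How it is judged:
On the way, in this order (a step that is already met when the one before it is completed fails the run):
1. the key goes down with the tablet still in its seat (value of joint key above 0.003 m and y of tablet in the frame of dispenser below 0.032 m).
2. key down, the tablet is stopped on the chute by the other finger (y of tablet in the frame of dispenser between 0.034 and 0.1 m and z of tablet in the frame of dispenser between 0.028 and 0.066 m and value of joint key above 0.007 m and contact force between dispenser and the fingers above 0.5 N and contact force between tablet and the fingers above 0.005 N), for 0.2 s.
At the end, for the whole second after the job is handed in: The key is pressed more than 7 of its 10 mm by the fingers, and the tablet lies still on the chute, out of its seat (centre 34 to 100 mm along the dispenser's lane axis), touching the stopping finger (all of step 2 and linear speed of tablet below 0.01 m/s); the arm keeps its last pose, push and grip.
It fails at once if the tablet leaves the chute (y of tablet in the frame of dispenser above 0.107 m or z of tablet in the frame of dispenser below 0.022 m).
It fails at once if the tablet is lifted (z of tablet in the frame of dispenser above 0.077 m).
It fails at once if the tablet is touched before the key sends it out (contact force between tablet and the fingers above 0.3 N and value of joint key below 0.003 m).
It fails at once if the key is let up after the tablet is out (y of tablet in the frame of dispenser above 0.04 m and value of joint key below 0.003 m).
It fails at once if the mug, spoon or spare tablet is moved more than 20 mm (distance of any of mug, spare, spoon from where it was at the start of the episode above 0.02 m).
It also fails if it takes over 26 s, if anything falls off the work surface, if the arm or the gripper's body presses on something with over 40 N, if the wrist force passes 120 N, or if a joint passes its speed limit or range.

ROBOT

A 6-joint arm with a two-finger parallel gripper is mounted at the origin on the work surface. World frame = base frame: x ahead of the robot, y to its left, z up, the work surface at z = 0. Lengths are in m, angles in rad, forces in N, time in s.
With the tool pointing down it reaches from about 0.25 to 0.775 m from the base axis. Payload 8.9 kg.
Tool frame: the origin (TCP) lies at the very end of the fingers, on their centre line; the grasp point (between the pads) lies arm.grip_point_offset behind it (arm.grip_point_offset is the distance from the TCP to the grasp point, in m); z points along the fingers, y is the line along which they close (so a half turn about z gives the same grasp; the last joint's range is limited). The gripper opens to 85 mm and grips with 20 to 120 N. Pads are 22 mm wide; open, the fingers measure 114 mm over their backs; the gripper's body (76 mm by 85 mm) begins 54 mm behind the grasp point. The pads swing forward as they close: fully open they stand 13 mm farther back than shut.
Start: joints at [1.117, 0.291, -0.153, 1.127, 0, 1.431], TCP at [0.163, 0.499, 0.231] pointing down, gripper open.
Joint ranges: [-2.52, 2.52], [-0.91, 1.74], [-1.3, 1.37], [-1.96, 2.02], [-1.52, 1.47], [-3.14, 3.14]. Speed limits (rad/s): [2.22, 2.22, 2.79, 3.14, 3.14, 3.14].

INTERFACE

Orientations are given as [roll, pitch, yaw] about the fixed x, y, z axes, in that order (R = Rz(yaw) Ry(pitch) Rx(roll)).
In Python, from workcell import arm gives the robot as it stands.
- The arm moves only by the tool carry_out, never from a script. Its argument "motion" is a list of rows, each an object of numbers: "x", "y", "z": the shift along the world's x, y, z in mm; "roll": the turn about the world's z in degrees. In form: [{"x": .., "y": .., "z": .., "roll": ..}, ...]. A call has exactly 5 rows; each row is the pose to reach, as a shift and turn from the pose commanded when the call began; what a row does not reach only later rows make up. A row lasts 1/8 s, in which the tool goes at most 62.5 mm and 10.7 degrees, less where a joint would pass 70% of its speed; a pose out of reach is approached as far as the arm can. A call with a gripper value outside its range is refused whole. "hand" is the closure, from 0 (fully open) to 1 (shut), set as the call begins (left out, the last holds). The fingers move at their own pace and stop on an object; the grip force is fixed at half the most. Time passes only in rows, so rows that repeat a pose let the fingers close, or fill a call up. It gives the time, the measured TCP pose, the force, the opening and the grip force at its end, in the units of the state.
- arm.state(): the state, without advancing time (a new reading comes with each control period).
- arm.grab_frame(name): name is "scene" or "top" or "wrist"; returns a dict with "image" (420x560x3 uint8, red, green, blue), "mtx" (3x3 intrinsics, pixels), "k1" (the pictures are not rectified: a ray, as slopes to the right and down, at radius r is drawn at 1 + k1 r^2 times it, then the intrinsics apply), "rvec" (rotation vector, rad) and "tvec" (3), from world to camera coordinates, as OpenCV has them; the wrist camera has in their place "mount" (4x4, takes a point from camera to tool coordinates, whose origin is the TCP and whose axes are the flange's). Camera axes: x right, y down, z forward; pixel columns grow to the right and rows downward; lengths in m; the calibration is good to about 2 mm. A picture is of the moment at which its call begins: read the wrist's pose just before it. There is no depth.
- arm.sign_off(): hands the job in; it is judged then, once.
The state is a dict: "time_s": time; "qpos": joint angles; "joint_vel": joint speeds; "effort": joint torques, N m; "tcp_pos": TCP position; "ee_rot": TCP orientation; "force": force on the tool from outside, world axes, zero at the start; "moment": the same for the moment, N m; "grip_width": finger opening in m; "finger_force": force on a finger pad.
Only numpy, scipy, OpenCV 4.12 (cv2) and the standard library are available. Lean on these libraries where they do the work, as an engineer would, in place of code of your own. Each camera call takes 0.05 s, during which the arm holds its last target. There are 200 camera calls.

## Working session

There is one attempt and no reset: what is moved stays moved. The work goes in short steps, Python scripts to look and compute and a tool call to move; the robot and the scene stay as the last step left them, time stands still between calls to the robot, and variables do not carry over. Pictures are saved under pics/ and viewed, at most 10 in all, crops included, and the job is handed in when it is done.

Besides the shell and the picture viewer there is one more tool, called after "Call:" as name(argument=value, ...) on one line, values as JSON. carry_out: Moves the arm, as the interface text tells. Its arguments: {"type":"object","properties":{"motion":{"type":"array"},"hand":{"type":"number"}},"required":["motion"]}

```bash
mkdir -p pics; ls
cat > h.py <<'E'
import numpy as np,cv2
from workcell import arm
def grab(n):
    s=arm.state(); f=arm.grab_frame(n); 
    return f,s
def save(f,p,crop=None,sc=1):
    im=f["image"][:,:,::-1]
    if crop: im=im[crop[1]:crop[3],crop[0]:crop[2]]
    cv2.imwrite("pics/"+p,cv2.resize(im,None,fx=sc,fy=sc,interpolation=cv2.INTER_CUBIC))
def campose(f,s=None):
    if "rvec" in f and f["rvec"] is not None:
        R=cv2.Rodrigues(np.array(f["rvec"],float))[0]; return R.T,-R.T@np.array(f["tvec"],float).ravel()
    from scipy.spatial.transform import Rotation as Ro
    T=np.eye(4);T[:3,:3]=Ro.from_euler("xyz",s["ee_rot"]).as_matrix();T[:3,3]=s["tcp_pos"]
    T=T@np.array(f["mount"]);return T[:3,:3],T[:3,3]
def ray(f,uv,s=None):
    d=np.array([f["k1"],0,0,0,0],float)
    n=cv2.undistortPoints(np.array(uv,float).reshape(-1,1,2),np.array(f["mtx"],float),d)[:,0]
    R,c=campose(f,s); return c,np.c_[n,np.ones(len(n))]@R.T
def onz(f,uv,z,s=None):
    c,d=ray(f,uv,s); z=np.broadcast_to(z,len(d)); return c+d*((z-c[2])/d[:,2])[:,None]
def proj(f,P,s=None):
    R,c=campose(f,s); q=(np.array(P,float)-c)@R
    return cv2.projectPoints(q.reshape(-1,1,3),np.zeros(3),np.zeros(3),np.array(f["mtx"],float),np.array([f["k1"],0,0,0,0],float))[0][:,0]
E
python3 - <<'E'
from h import *
print(arm.state(), arm.grip_point_offset)
for n in["scene","top","wrist"]:
    f,s=grab(n); save(f,n+".png"); print(n,campose(f,s)[1],f["k1"])
a=[cv2.imread(f"pics/{n}.png") for n in("scene","top","wrist")]
E
```

```text
pics
{'time_s': 0.0, 'qpos': array([ 1.11671194e+00,  2.91276359e-01, -1.54096306e-01,  1.12669411e+00,
        2.43465631e-06,  1.43154321e+00]), 'joint_vel': array([-0.00017233,  0.001079  ,  0.00054192,  0.00040628, -0.0030382 ,
        0.00042281]), 'effort': array([ 7.10799522e-04, -5.37139928e+01,  3.31373119e+01,  1.57072413e-02,
       -1.56684046e-04,  2.52752443e-05]), 'tcp_pos': array([0.16235578, 0.49882384, 0.23074554]), 'ee_rot': array([-3.14033484e+00, -1.78754125e-04,  2.82676127e+00]), 'force': array([-1.01212255, -0.0046668 , -0.85997686]), 'moment': array([ 0.01853339,  0.04461604, -0.02605699]), 'finger_force': 0.0, 'grip_width': 0.08533780030275216} 0.0187
scene [ 1.08706537 -0.13554657  0.74106009] -0.19208885963766506
top [0.4958969  0.04091163 0.71224569] 0.021397229391326315
wrist [0.0975048  0.52022333 0.37332347] -0.09062836802871815
```

View pics/top.png

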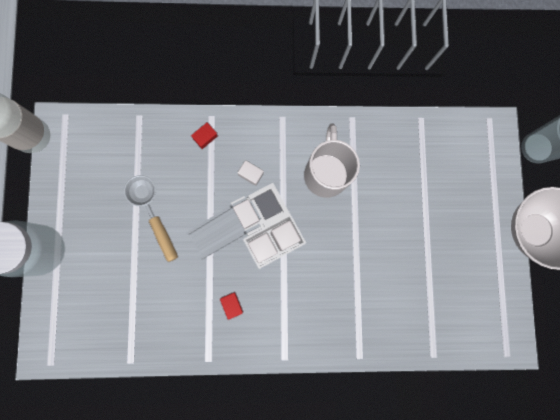

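View pics/scene.png

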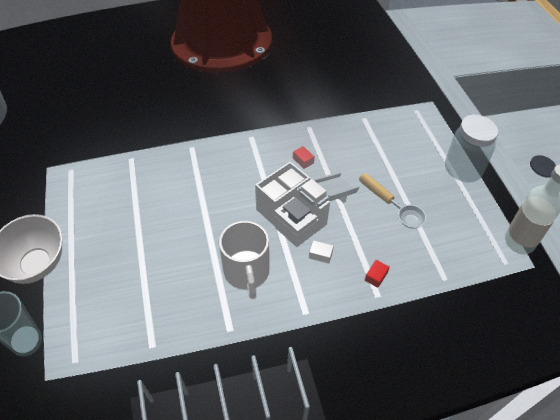

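The top view shows the grey key at (268,205) and the seated white tablet at (246,213). The chute runs left to about (195,247) and the store box with two tablets is at (275,242). 

White look-alikes are the spare at (251,173) and the store tablets at (262,248) and (287,236). Red ones are at (204,135) and (231,306). The mug is at (332,168) and the spoon at (150,215). I choose the white one between the key and the chute, (246,213).

Run:
```python
from h import *
f,s=grab("top"); save(f,"topc.png",(180,150,320,280),5)
im=f["image"]; g=im.max(2).astype(int)
m=((g<95)).astype(np.uint8); m[:150]=0;m[280:]=0;m[:,:180]=0;m[:,320:]=0
n,l,st,ce=cv2.connectedComponentsWithStats(m)
for i in range(1,n):
    if st[i,4]>150: print(st[i],ce[i],cv2.minAreaRect(np.argwhere(l==i)[:,::-1].astype(np.float32)),onz(f,[ce[i]],.063))
```

```text
(no output)
```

View pics/topc.png

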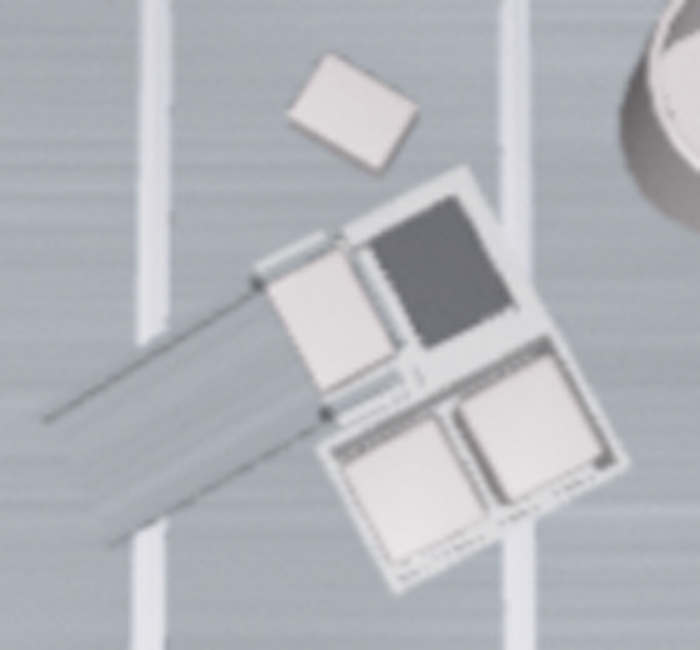

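The crop confirms it. The key corners are about (370,240),(458,196),(516,303),(427,348) and the tablet sits beside the key at the head of the chute. The rails run from (258,285)/(327,412) to (47,420)/(113,543), in crop pixels.

Run:
```python
from h import *
f,s=grab("top")
px=lambda a:(np.array(a,float)+.5)/5-.5+[180,150]
K=onz(f,px([(370,240),(458,196),(516,303),(427,348)]),.063)
T=onz(f,px([(265,285),(340,247),(398,350),(325,392)]),.085)
A=onz(f,px([(258,285),(327,412)]),.073);B=onz(f,px([(47,420),(113,543)]),.034)
e=lambda P:np.linalg.norm(np.roll(P,-1,0)-P,axis=1)*1e3
print("key",K.mean(0),e(K),"tab",T.mean(0),e(T)); print(A,B,e(A)[0],e(B)[0])
k=K.mean(0)[:2];t=T.mean(0)[:2];b=B.mean(0)[:2];a=A.mean(0)[:2]
for n,v in(("k-t",t-k),("k-end",b-k),("a-b",b-a)): print(n,np.linalg.norm(v)*1e3,np.degrees(np.arctan2(v[1],v[0])))
for i,j in((0,1),(3,2)): v=K[i]-K[j]; print(np.degrees(np.arctan2(v[1],v[0])))
# scene-camera check
g,s=grab("scene"); print(proj(g,[K.mean(0),T.mean(0)]))
sp=onz(f,[[251,173]],.02); mg=onz(f,[[332,168]],.085); print(sp,mg)
R=cv2.Rodrigues(np.array(s["ee_rot"]))[0]; print(np.degrees(s["ee_rot"]), s["tcp_pos"])
print(onz(f,[[150,215],[177,262],[140,190]],.01))
```

```text
key [0.58627992 0.02485645 0.063     ] [30.09017264 37.31255383 30.34890425 37.26664346] tab [0.56948748 0.05783802 0.085     ] [24.55720235 34.82342044 24.48766017 35.98860675]
[[0.58095746 0.08014857 0.073     ]
 [0.54298372 0.05960917 0.073     ]] [[0.54384977 0.14774366 0.034     ]
 [0.50559028 0.12679753 0.034     ]] 43.17258154027624 43.61798600940161
k-t 37.010407106826 116.98273264107912
k-end 128.16614768113686 118.70585739466773
a-b 77.00162036786737 118.93148468226735
116.79675522444664
116.71723994751697
[[295.29223384 208.59339536]
 [312.49139429 188.63143348]]
[[0.64327651 0.05151478 0.02      ]] [[ 0.63723586 -0.07037479  0.085     ]]
[-1.79968434e+02 -5.39715144e-03  1.61963192e+02] [0.16246821 0.49904241 0.23106353]
[[0.57596684 0.2143088  0.01      ]
 [0.50027755 0.16963195 0.01      ]
 [0.61687275 0.2314528  0.01      ]]
```

Sizes and distances agree: key 30×37 mm, key to tablet 37 mm (36.5 expected), key to chute end 128 mm (128 expected). The lane heading is about 118°. The finger centre should go to about (0.563, 0.069), with a turn of +46°.

Call:
carry_out(motion=[{"x":40,"y":-43,"z":0,"roll":4.6},{"x":80,"y":-86,"z":0,"roll":9.2},{"x":120,"y":-129,"z":0,"roll":13.8},{"x":160,"y":-172,"z":0,"roll":18.4},{"x":200,"y":-215,"z":0,"roll":23}], hand=0)

```text
time_s: 0.92
tcp_pos: [0.3637, 0.2827, 0.2315]
ee_rot: [3.141, 0.001, -3.052]
force: [-0.3, -0.2, 0.4]
grip_width: 0.0858
finger_force: 0.0
```

Call:
carry_out(motion=[{"x":50,"y":-54,"z":0,"roll":6},{"x":100,"y":-108,"z":0,"roll":12},{"x":150,"y":-161,"z":0,"roll":17},{"x":201,"y":-215,"z":-20,"roll":23},{"x":201,"y":-215,"z":-40,"roll":23}])

```text
time_s: 1.55
tcp_pos: [0.5661, 0.067, 0.1918]
ee_rot: [-3.14, 0.003, -2.653]
force: [0.6, 0.6, 0.5]
grip_width: 0.0855
finger_force: 0.0
```

Run:
```python
from h import *
f,s=grab("wrist"); save(f,"w1.png"); print(s["time_s"],s["tcp_pos"],np.degrees(s["ee_rot"]),s["force"],s["grip_width"])
k=np.array([.5863,.0249]);u=np.array([-.4695,.8829])
P=lambda y,z:[*(k+u*(y+.018)),z]
print(proj(f,[P(-.018,.063),P(.0185,.085),P(.031,.065),P(.110,.026)],s))
g,_=grab("scene"); save(g,"s1.png",(220,120,420,270),4)
```

```text
1.55 [0.56611021 0.06695062 0.19179936] [-1.79909405e+02  1.57383114e-01 -1.52031753e+02] [0.57577076 0.55832669 0.45335778] 0.08547575858842403
[[217.65149058 198.4694612 ]
 [263.38866571 205.78166715]
 [280.61752442 199.07507529]
 [370.01997622 188.5090249 ]]
```

View pics/w1.png

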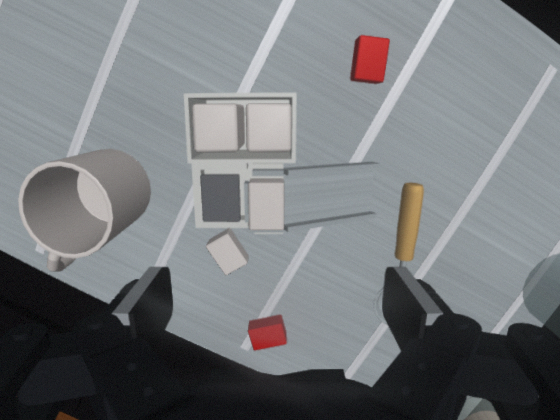

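The wrist view shows the key at (220,198), the tablet at (267,205) and the chute end at about (376,188), all close to prediction and level with the image. The arm may still have been settling, so I'll measure again.

Run:
```python
from h import *
for _ in range(4): f,s=grab("wrist")
print(s["tcp_pos"],np.degrees(s["ee_rot"]),s["joint_vel"].round(3))
im=f["image"];g=cv2.cvtColor(im,cv2.COLOR_RGB2GRAY)
x0,y0,x1,y1=190,155,300,240
sub=g[y0:y1,x0:x1]
m=(sub<80).astype(np.uint8)
n,l,st,ce=cv2.connectedComponentsWithStats(m); i=1+np.argmax(st[1:,4])
r=cv2.minAreaRect(np.argwhere(l==i)[:,::-1].astype(np.float32)); c=np.array(r[0])+[x0,y0]
box=cv2.boxPoints(r)+[x0,y0]; B=onz(f,box,.063,s)
print(st[i],c,r,onz(f,[c],.063,s),np.linalg.norm(np.roll(B,-1,0)-B,axis=1))
d=[B[(j+1)%4]-B[j] for j in range(4)];print([round(np.degrees(np.arctan2(v[1],v[0])),1) for v in d])
save(f,"w2.png",(170,80,400,250),3)
```

```text
[0.56314162 0.06933245 0.19123764] [ 1.79965165e+02 -3.73265630e-02 -1.52058709e+02] [ 0.021 -0.023 -0.002  0.001  0.     0.002]Traceback (most recent call last):
  File "<stdin>", line 8, in <module>
    return _wrapfunc(a, 'argmax', axis=axis, out=out, **kwds)
    return bound(*args, **kwds)
ValueError: attempt to get argmax of an empty sequence
```

Run:
```python
from h import *
f,s=grab("wrist")
print(s["time_s"],s["tcp_pos"],s["force"])
im=f["image"];g=cv2.cvtColor(im,cv2.COLOR_RGB2GRAY)
x0,y0,x1,y1=195,160,255,235
sub=g[y0:y1,x0:x1]; print(sub.min(),np.median(sub))
m=(sub<(int(sub.min())+35)).astype(np.uint8)
n,l,st,ce=cv2.connectedComponentsWithStats(m); i=1+np.argmax(st[1:,4])
r=cv2.minAreaRect(np.argwhere(l==i)[:,::-1].astype(np.float32)); c=np.array(r[0])+[x0,y0]
box=cv2.boxPoints(r)+[x0,y0]; B=onz(f,box,.063,s)
print(st[i],c,r,onz(f,[c],.063,s),np.linalg.norm(np.roll(B,-1,0)-B,axis=1))
d=[B[(j+1)%4]-B[j] for j in range(4)];print([round(np.degrees(np.arctan2(v[1],v[0])),1) for v in d])
save(f,"w2.png",(170,80,400,250),3)
```

```text
1.85 [0.56321768 0.06979439 0.19173705] [1.15576233 0.39265273 0.53493421]
84 146.0
[   0   13   41   51 1793] [214.92245102 197.98374939] ((19.92245101928711, 37.98374938964844), (51.38508224487305, 38.66372299194336), 87.79740142822266) [[0.58363802 0.02574754 0.063     ]] [0.02974725 0.04101598 0.03092751 0.04125938]
[np.float64(120.0), np.float64(28.4), np.float64(-59.6), np.float64(-153.3)]
```

View pics/w2.png

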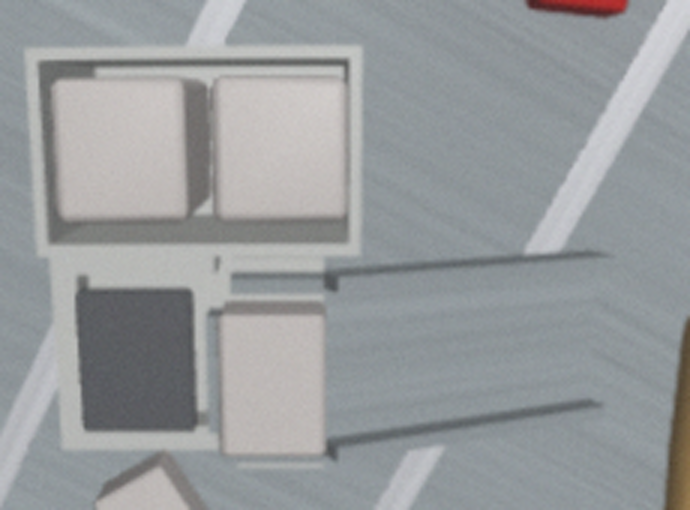

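Crop view: the key spans (77..196, 288..432), the tablet is centred at about (273,378), and the rails end at (608,253) and (602,404). I'll convert these to world points.

Run:
```python
from h import *
f,s=grab("wrist"); px=lambda a:(np.array(a,float)+.5)/3-.5+[170,80]
K=onz(f,px([(77,290),(192,288),(197,431),(83,432)]),.063,s)
T=onz(f,px([(220,302),(325,302),(326,455),(220,455)]),.084,s)
B=onz(f,px([(608,253),(602,404)]),.034,s);A=onz(f,px([(330,274),(332,445)]),.073,s)
e=lambda P:(np.linalg.norm(np.roll(P,-1,0)-P,axis=1)*1e3).round(1)
k,t,a,b=[P.mean(0)[:2] for P in(K,T,A,B)]
print(k,e(K),t,e(T),a,e(A),b,e(B))
for v in(t-k,a-k,b-k,b-a): print(np.linalg.norm(v)*1e3,np.degrees(np.arctan2(v[1],v[0])))
k0=np.array([.5855,.0253]);th=np.radians(118);u=np.array([np.cos(th),np.sin(th)])
c=k0+u*.0495; print(c, (c-s["tcp_pos"][:2])*1e3, s["tcp_pos"],np.degrees(s["ee_rot"]))
```

```text
[0.58532063 0.02702621] [29.6 38.2 30.4 38.1] [0.56771043 0.05873797] [24.8 38.1 26.  38.1] [0.559418   0.07029077] [44. 44.] [0.52268467 0.13998772] [44.3 44.3]
36.2733260958477 119.04432004368607
50.4258659164702 120.90908693179686
129.16487086268603 119.00790467373992
78.78452625421126 117.79118891620394
[0.56226116 0.06900591] [-1.01500934 -1.02384887] [0.56327617 0.07002975 0.19203555] [-1.79989312e+02  4.12929195e-02 -1.51978564e+02]
```

Both views agree within 2 mm. Next, down to just above the key.

Call:
carry_out(motion=[{"x":-1,"y":0,"z":-30,"roll":0},{"x":-1,"y":0,"z":-65,"roll":0},{"x":-1,"y":0,"z":-100,"roll":0},{"x":-1,"y":0,"z":-120,"roll":0},{"x":-1,"y":0,"z":-120,"roll":0}])

```text
time_s: 2.58
tcp_pos: [0.5614, 0.07, 0.0708]
ee_rot: [3.141, -0.002, -2.652]
force: [0.3, -0.3, 0.5]
grip_width: 0.0852
finger_force: 0.0
```

Run:
```python
from h import *
f,s=grab("scene");f,s=grab("scene"); save(f,"s2.png",(220,100,420,250),4)
print(s["time_s"],s["tcp_pos"],s["force"],s["grip_width"])
```

```text
2.625 [0.56234774 0.06989984 0.07187257] [-0.38817345 -0.70534639  0.40032485] 0.08527602425961105
```

View pics/s2.png

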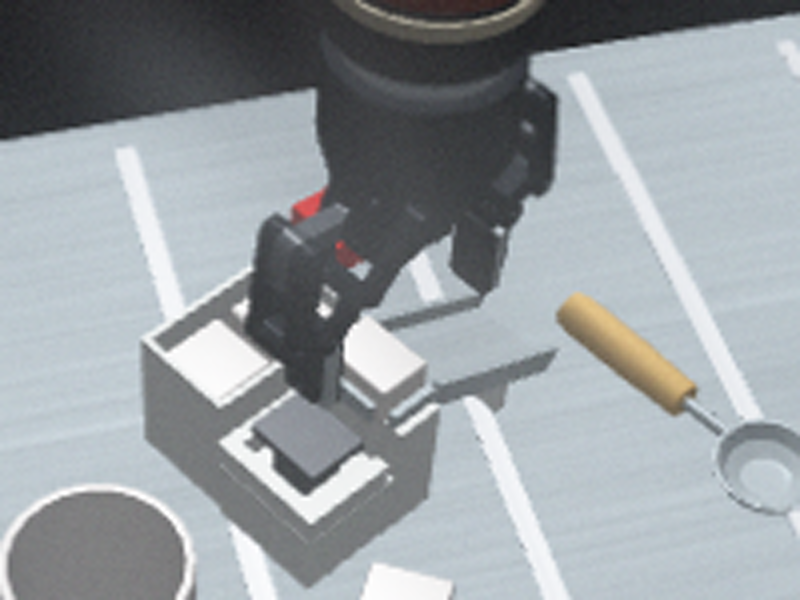

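The tip shows at crop (318,395), above and behind the key centre (305,437). I'll check whether a tip standing 13 mm higher explains that.

Run:
```python
from h import *
f,s=grab("scene"); th=np.radians(118);u=np.array([np.cos(th),np.sin(th)]);v=np.array([u[1],-u[0]])
c=s["tcp_pos"][:2]
for z in(.072,.085):
  for d in(-.043,-.057,.043,.057):
    P=[[*(c+u*d+v*w),z] for w in(-.011,.011)]
    print(z,d,((proj(f,P)-[220,100]+.5)*4-.5).round().tolist())
k=np.array([.5855,.026]);print(((proj(f,[[*k,.063]])-[220,100]+.5)*4-.5),np.dot(c-k,u),np.dot(c-k,v))
```

```text
0.072 -0.043 [[299.0, 398.0], [337.0, 429.0]]
0.072 -0.057 [[274.0, 415.0], [311.0, 448.0]]
0.072 0.043 [[446.0, 293.0], [483.0, 322.0]]
0.072 0.057 [[468.0, 277.0], [505.0, 306.0]]
0.085 -0.043 [[300.0, 377.0], [338.0, 409.0]]
0.085 -0.057 [[275.0, 395.0], [313.0, 428.0]]
0.085 0.043 [[448.0, 273.0], [486.0, 302.0]]
0.085 0.057 [[471.0, 257.0], [509.0, 285.0]]
[[304.86022708 433.88113761]] 0.049192628399091096 0.00067679076130079
```

A tip standing 13 mm back explains it: the far finger's (450,272)–(485,302) matches tips at z≈0.085. Contact should then come at TCP z≈0.050 and the stop at ≈0.040.

Call:
carry_out(motion=[{"x":0,"y":0,"z":-6,"roll":0},{"x":0,"y":0,"z":-12,"roll":0},{"x":0,"y":0,"z":-17,"roll":0},{"x":0,"y":0,"z":-17,"roll":0},{"x":0,"y":0,"z":-17,"roll":0}])

```text
time_s: 3.35
tcp_pos: [0.5626, 0.0692, 0.0543]
ee_rot: [-3.142, 0.0, -2.654]
force: [0.4, 0.0, -1.1]
grip_width: 0.0853
finger_force: 0.0
```

Call:
carry_out(motion=[{"x":0,"y":0,"z":-3,"roll":0},{"x":0,"y":0,"z":-6,"roll":0},{"x":0,"y":0,"z":-9,"roll":0},{"x":0,"y":0,"z":-12,"roll":0},{"x":0,"y":0,"z":-12,"roll":0}])

```text
time_s: 3.98
tcp_pos: [0.5627, 0.0692, 0.0423]
ee_rot: [-3.141, 0.0, -2.653]
force: [0.4, 0.6, 4.1]
grip_width: 0.0855
finger_force: 1.9
```

Run:
```python
from h import *
f,s=grab("scene");f,s=grab("scene"); save(f,"s3.png",(220,100,420,250),4)
print(s["time_s"],s["tcp_pos"],s["force"],s["moment"])
```

```text
4.025 [0.56271413 0.06920133 0.04236997] [ 0.14654174 -0.16195873  4.07994271] [-0.12336938 -0.12322143  0.03213161]
```

View pics/s3.png

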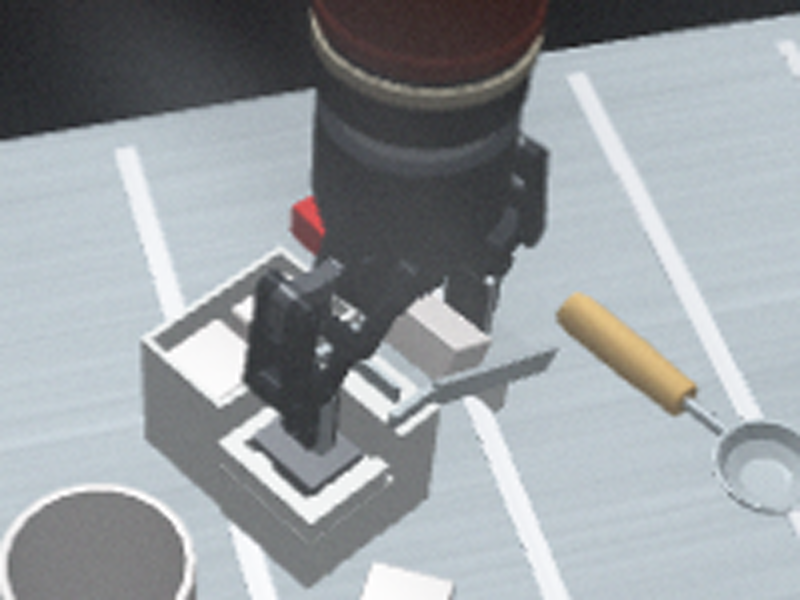

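The tablet has slid onto the chute and lies against the far finger at crop (445,335). The key is about 8 mm down at 4.1 N. I'll press a little further to reach the stop.

Call:
carry_out(motion=[{"x":0,"y":0,"z":-1,"roll":0},{"x":0,"y":0,"z":-2,"roll":0},{"x":0,"y":0,"z":-2.5,"roll":0},{"x":0,"y":0,"z":-2.5,"roll":0},{"x":0,"y":0,"z":-2.5,"roll":0}])

```text
time_s: 4.7
tcp_pos: [0.5627, 0.0692, 0.0399]
ee_rot: [-3.141, 0.0, -2.653]
force: [0.1, -0.0, 3.7]
grip_width: 0.0853
finger_force: 2.3
```

Run:
```python
from h import *
for i in range(4):
    f,s=grab("scene"); print(s["tcp_pos"],s["force"].round(2),s["finger_force"])
save(f,"s4.png",(220,100,420,250),4)
```

```text
[0.56274611 0.06920819 0.03989001] [ 0.07 -0.02  3.7 ] 2.3367365545800567
[0.56274768 0.06917398 0.03988031] [1.69 0.16 4.51] 2.3348478361640446
[0.56272518 0.06919177 0.0398689 ] [1.73 0.54 4.92] 2.3333740131556624
[0.56273052 0.06918829 0.0398713 ] [0.9  0.09 4.48] 2.3319133516179136
```

View pics/s4.png

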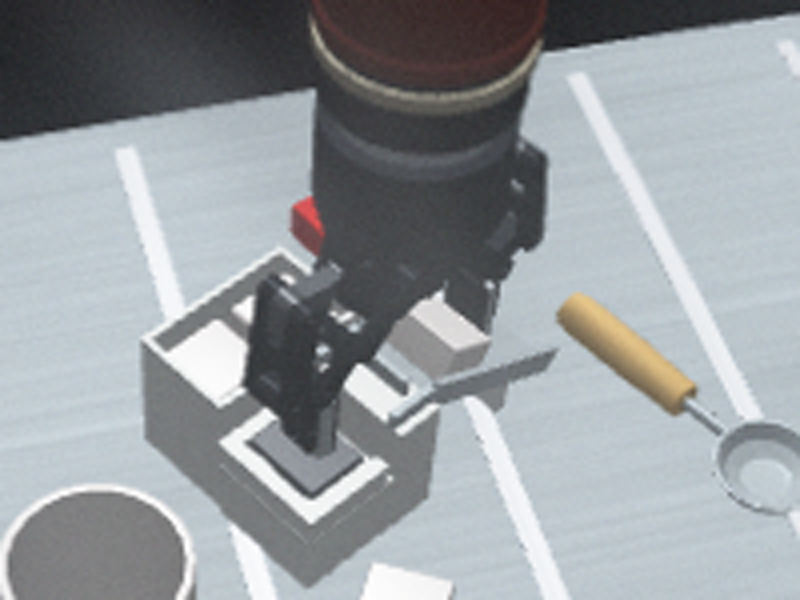

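The key is at its stop (about 4.5 N, tip near 53 mm) and the tablet is resting on the chute against the stopping finger at crop (445,335). Handing in.

```bash
python3 -c "
from workcell import arm
print(arm.sign_off())"
```

```text
the job is handed in; nothing more can be done
None
```

I pressed the key to about its full 10 mm travel, and the tablet came to rest on the chute against the other finger; I handed the job in with the arm holding that pose, and no verdict was returned.

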